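# Change over the jar on the date-coding station

## Task

The date-coding station is still holding the jar it has finished (white cap). Lift that jar off and stand it upright on the blue pan of the scale on the left, then stand the next jar (dark brown cap, slim) upright on the station's deck in the V of the white fence, so that its weight holds the brass sensing pin fully down. Set both jars down gently, leave them standing free, and do not disturb the other things on the table.

Things in the scene. Friction and masses are not known exactly. Their poses are not given: they have to be found in the camera images.
- coded_jar: finished spice jar with white cap and green leaf on a white label, round, 47 mm diameter, 98 mm tall, 0.18 to 0.33 kg; rigid, cap fixed; origin at the centre of its underside, z up along its axis. Starts standing on the station, pressing the pin
- next_jar: next spice jar, slim with dark brown cap and brown picture label, round, 44 mm diameter, 96 mm tall, 0.18 to 0.33 kg; rigid, cap fixed; origin at the centre of its underside, z up along its axis. Starts standing on the table at the right; one of two places there
- station: fixed date-coding station: grey base 160 (x) by 120 (y) mm with a grey deck 24 mm above its origin; origin at the centre of the underside, z up, +x towards the blue coder head (42 x 76 mm, 38 mm tall above the deck, its front 32 mm to +x of the origin). Two white fence rails 15 mm tall stand at 45 degrees on the deck as a V that opens to -x; their inner faces are 28.5 mm from the pin's axis, so a jar centred on the pin clears them by about 5 mm
- nest (a point): point on the deck's top surface on the axis of the sensing pin: where the centre of the jar's underside should stand; axes as the station's. At (-20, 0, 24) mm in the station's frame; it does not move with the pin
- sensing_pin (a joint): travel of the vertical brass sensing pin, 12 mm diameter, in m: 0 = up (its top 5 mm above the deck), about 0.005 = flush with the deck, as a jar standing on it holds it. Spring about 0.3 N at the top and 0.75 N at the deck, well below a jar's weight
- weigh_scale: fixed bench scale with a blue flat pan, 264 x 226 x 97 mm; origin at the centre of its underside, z up, keypad on its -x side. The pan's top is 92 mm above the origin and spans x -72 to +120 mm and y -110 to +112 mm in this frame; its centre is at (24, 0, 92) mm; the pan does not move
- wide_jar: bystander: wide clear jar with black lid, 66 mm diameter, 90 mm tall, loose, origin at the centre of its underside; stands at the right in the other of the two places, at least 85 mm from the next jar, centre to centre. Leave alone
- labels: bystander: white label roll lying flat, 68 mm diameter, 40 mm tall, loose, origin at the centre of its underside. Leave alone
Things that resemble listed ones, but are neither listed nor needed, are in the scene too. Leave any red look-alike of the coded_jar alone.

How it is judged:
By the outcome, as a careful person would: the job done as asked, in the order asked, and still so for the second after the job is handed in, with the robot touching nothing.
It also fails if it takes over 56 s, if anything falls off the work surface, if the arm or the gripper's body presses on something with over 40 N, if the wrist force passes 120 N, or if a joint passes its speed limit or range.

## Robot

A 6-joint arm with a two-finger parallel gripper is mounted at the origin on the work surface; the furniture and walls round the work are solid. World frame = base frame: x ahead of the robot, y to its left, z up, the work surface at z = 0. Lengths are in m, angles in degrees, forces in N, time in s.
With the tool pointing down it reaches from about 0.35 to 0.875 m from the base axis. Payload 4.2 kg.
Tool frame: the origin (TCP) lies midway between the tips of the shut fingers; the grasp point (between the pads) lies 19 mm behind it; z points along the fingers, y is the line along which they close (so a half turn about z gives the same grasp; the last joint's range is limited). The gripper opens to 87 mm and grips with 3 to 60 N. Pads are 19 mm wide; open, the fingers measure 117 mm over their backs; the gripper's body (75 mm by 190 mm) begins 51 mm behind the grasp point.
Start: joints at [14.817, 22.042, 0.453, 0, -68.411, -14.817], TCP at [0.625, 0, 0.223] pointing down, gripper open.
Joint ranges: [-179.83, 179.83], [-69.29, 118.12], [-61.27, 80.66], [-181.25, 117.63], [-171.15, -9.14], [-177.46, 177.46]. Speed limits (degrees/s): [159.86, 159.86, 180, 180, 180, 180].

## Interface

Orientations are given as a 3x3 rotation matrix whose columns are the frame's x, y, z axes.
In Python, from station import r, cams gives the robot as it stands.
- The arm moves only by the tool play_rows, never from a script. Its argument "commands" is text: rows parted by semicolons, each of 6 numbers parted by spaces: the shift along the world's x, y, z normalised to -1 to 1, where 1 is 30 mm, then the turn, a rotation vector about the world's x, y, z normalised to -1 to 1, where 1 is 0.15 rad. A call has 1 to 20 rows; each row shifts and turns the commanded pose from where the row before left it; what a row does not reach is not made up. A row lasts 1/10 s, in which the tool goes at most 50 mm and 8.59 degrees, less where a joint would pass 70% of its speed; a pose out of reach is approached as far as the arm can. A call with a number of a shift or a turn outside -1 to 1 is refused whole. A call with a gripper value outside its range is refused whole. "grip" is the finger opening in mm, from 0 to 87, set as the call begins (left out, the last holds). The fingers move at their own pace and stop on an object; the grip force is fixed at half the most. Time passes only in rows, so rows that do not move let the fingers close. It gives the time, the measured TCP pose, the force, the opening and the grip force at its end, in the units of the state.
- r.sense(): the state, without advancing time (a new reading comes with each control period).
- cams.capture(name): name is "scene" or "side" or "wrist"; returns (picture, depth): 480x640x3 uint8, blue, green, red; 480x640 float32, m along the optical axis (not along the pixel's ray), 0 where there is no reading.
- cams.camera_info(name): a dict with "mtx" (3x3 intrinsics, pixels), "R" (3x3) and "t" (3): a world point X has camera coordinates R X + t. Camera axes: x right, y down, z forward; pixel columns grow to the right and rows downward; lengths in m; the calibration is good to about 2 mm. The wrist camera is an equidistant fisheye: a pixel r from the principal point sees the ray r / f radians off the axis. A picture is of the moment at which its call begins: read the wrist's pose just before it. camera_info takes no time and is no camera call; for the wrist camera it gives the pose at the moment of the call.
- r.finish_job(): hands the job in; it is judged then, once.
The state is a dict: "time_s": time; "joints": joint angles; "joint_velocities": joint speeds; "effort": joint torques, N m; "tcp_pos": TCP position; "ee_rot": TCP orientation; "wrist_force": force on the tool from outside, world axes, zero at the start; "moment": the same for the moment, N m; "gripper_width": opening from 0.0 (shut) to 1.0 (fully open); "gripper_force": force on a finger pad.
Only numpy, scipy, OpenCV 4.12 (cv2) and the standard library are available. Lean on these libraries where they do the work, as an engineer would, in place of code of your own. Each camera call takes 0.05 s, during which the arm holds its last target. There are 200 camera calls.

## Working session

There is one attempt and no reset: what is moved stays moved. The work goes in short steps, Python scripts to look and compute and a tool call to move; the robot and the scene stay as the last step left them, time stands still between calls to the robot, and variables do not carry over. Pictures are saved under pics/ and viewed, at most 10 in all, crops included, and the job is handed in when it is done.

Besides the shell and the picture viewer there is one more tool, called after "Emit:" in YAML: its name, and indented under it one key for each argument. play_rows: Moves the arm, as the interface text tells. Scaled input: -1 to 1 covers 30 mm each way for a shift and 0.15 rad each way for a turn. Its arguments: {"type":"object","properties":{"commands":{"type":"string"},"grip":{"type":"number"}},"required":["commands"]}

```bash
ls; mkdir -p pics
python3 - <<'E'
from station import r,cams
import cv2,numpy as np
for n in ["scene","side"]:
    p,d=cams.capture(n); cv2.imwrite(f"pics/{n}0.png",p); np.save(f"pics/{n}0.npy",d)
    i=cams.camera_info(n); print(n,i["mtx"].tolist(),(-i["R"].T@i["t"]).round(3),i["R"].round(3).tolist())
s=r.sense(); print(s)
E
```

```text
pics
scene [[548.6155553726625, 0.0, 329.3189475292602], [0.0, 548.6155553726625, 231.52552566166034], [0.0, 0.0, 1.0]] [-0.298 -0.968  0.697] [[0.759, -0.651, -0.024], [-0.31, -0.328, -0.892], [0.573, 0.684, -0.451]]
side [[444.676275840222, 0.0, 317.95732970137925], [0.0, 444.676275840222, 240.96539093956724], [0.0, 0.0, 1.0]] [0.368 0.856 0.418] [[-0.99, -0.141, -0.005], [-0.05, 0.386, -0.921], [0.132, -0.912, -0.389]]
{'time_s': 0.1, 'joints': array([ 1.48164737e+01,  2.20870961e+01,  3.88427142e-01, -2.47174028e-02,
       -6.84119465e+01, -1.48163860e+01]), 'joint_velocities': array([ 0.02583267, -0.1016396 ,  0.23866124,  0.18198825,  0.01210398,
       -0.06425802]), 'effort': array([ 1.65357815e-04, -3.91689312e+01,  1.87934643e+01,  4.23187181e+00,
        1.34990664e-02, -6.93199490e-05]), 'tcp_pos': array([6.24465745e-01, 1.41276596e-05, 2.21568340e-01]), 'ee_rot': array([[-1.57477187e-04, -9.99998049e-01, -1.96896018e-03],
       [-9.99999982e-01,  1.57685989e-04, -1.05892036e-04],
       [ 1.06202307e-04,  1.96894347e-03, -9.99998056e-01]]), 'wrist_force': array([ 0.68879226, -0.03750053, -0.45890169]), 'moment': array([-0.02973634, -0.02371332, -0.02586831]), 'gripper_force': 0.0, 'gripper_width': 1.0003996919727578}
```

View pics/scene0.png

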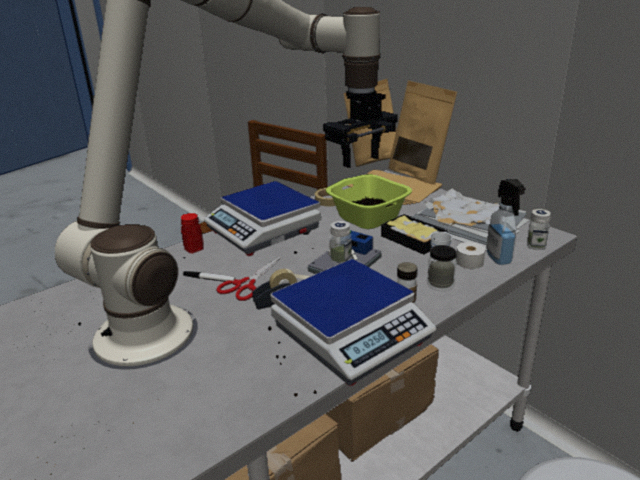

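View pics/side0.png

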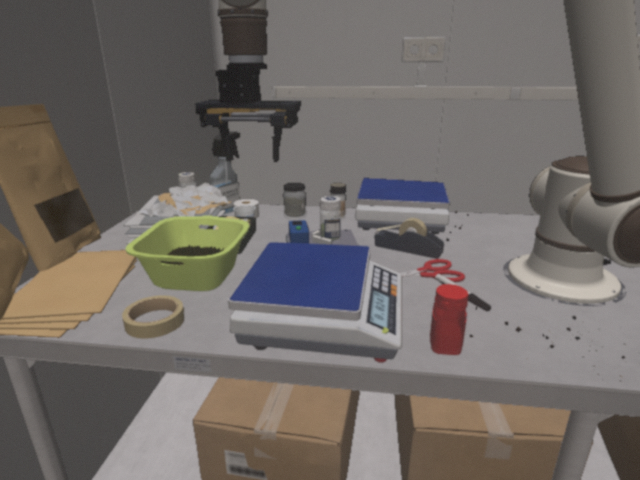

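The scene view shows the coded jar at about (340,240) on the station and the slim brown-capped jar at about (407,278). The wide jar is at (442,266), the left scale at (265,212), and a decoy scale sits at the right at (345,300). In the side view the same jars are at (330,215), (338,198) and (294,198), with the left scale at (308,280).

```bash
cat > h.py <<'E'
import cv2,numpy as np
from station import r,cams
def ray(n,uv,info=None):
    i=info or cams.camera_info(n); K=np.array(i["mtx"]); R=np.array(i["R"]); t=np.array(i["t"])
    a=np.array([(uv[0]-K[0,2])/K[0,0],(uv[1]-K[1,2])/K[1,1]])
    if n=="wrist":
        th=np.hypot(*a); d=np.array([*(a/max(th,1e-9)*np.sin(th)),np.cos(th)])
    else: d=np.array([*a,1.])
    return -R.T@t, R.T@d/np.linalg.norm(d)
def plane(n,uv,z,info=None):
    o,d=ray(n,uv,info); return o+d*(z-o[2])/d[2]
def tri(a,b):
    (o1,d1),(o2,d2)=a,b
    s=np.linalg.lstsq(np.c_[d1,-d2],o2-o1,rcond=None)[0]
    p,q=o1+d1*s[0],o2+d2*s[1]; return (p+q)/2,np.linalg.norm(p-q)
def cloud(n,d,info=None):
    i=info or cams.camera_info(n);K=np.array(i["mtx"])
    v,u=np.mgrid[:480,:640]
    c=np.stack([(u-K[0,2])/K[0,0]*d,(v-K[1,2])/K[1,1]*d,d],-1)
    return (c-np.array(i["t"]))@np.array(i["R"])
E
python3 - <<'E'
from h import *
im={n:cv2.imread(f"pics/{n}0.png") for n in("scene","side")}
C={n:cloud(n,np.load(f"pics/{n}0.npy")) for n in im}
cor={}
for n,(x0,y0,x1,y1) in {"scene":(200,170,325,250),"side":(220,230,385,330)}.items():
    h=cv2.cvtColor(im[n],cv2.COLOR_BGR2HSV); m=cv2.inRange(h,(110,120,50),(130,255,255))
    b=np.zeros_like(m); b[y0:y1,x0:x1]=m[y0:y1,x0:x1]
    c=max(cv2.findContours(b,0,2)[0],key=cv2.contourArea)
    q=cv2.approxPolyDP(cv2.convexHull(c),6,True)[:,0]; P=C[n][b>0]; 
    print(n,"pan",q.tolist(),"depth z",np.median(P[:,2]).round(3)); cor[n]=q
    for u in q: print("  corner on z=.092",plane(n,u,.092).round(3))
for n,L in {"scene":{"coded":(340,226),"next":(407,267),"wide":(442,250)},"side":{"coded":(330,201),"next":(338,186),"wide":(294,187)}}.items():
    for k,(u,v) in L.items():
        print(n,k,[C[n][v+dv,u].round(3).tolist() for dv in(-2,0,3,6,12)])
a=cv2.resize(im["scene"][200:310,300:480],None,fx=4,fy=4,interpolation=2)[:, :720]
b=cv2.resize(im["side"][170:250,270:450],None,fx=4,fy=4,interpolation=2)
cv2.imwrite("pics/cropA.png",a[:440]); cv2.imwrite("pics/cropB.png",b)
E
```

```text
scene pan [[317, 202], [262, 219], [223, 196], [275, 181]] depth z 0.092
  corner on z=.092 [0.564 0.111 0.092]
  corner on z=.092 [0.392 0.125 0.092]
  corner on z=.092 [0.397 0.328 0.092]
  corner on z=.092 [0.572 0.32  0.092]
side pan [[367, 248], [355, 309], [232, 298], [270, 244]] depth z 0.094
  corner on z=.092 [0.386 0.113 0.092]
  corner on z=.092 [0.394 0.325 0.092]
  corner on z=.092 [0.573 0.318 0.092]
  corner on z=.092 [0.566 0.118 0.092]
scene coded [[0.478, -0.081, 0.122], [0.469, -0.092, 0.123], [0.464, -0.098, 0.119], [0.458, -0.104, 0.115], [0.464, -0.097, 0.095]]
scene next [[0.484, -0.292, 0.096], [0.477, -0.298, 0.096], [0.467, -0.307, 0.097], [0.466, -0.308, 0.091], [0.467, -0.308, 0.076]]
scene wide [[0.608, -0.287, 0.09], [0.603, -0.291, 0.088], [0.59, -0.302, 0.089], [0.579, -0.311, 0.09], [-0.298, -0.968, 0.697]]
side coded [[0.476, -0.073, 0.123], [0.474, -0.059, 0.123], [0.474, -0.061, 0.116], [0.474, -0.057, 0.11], [0.474, -0.059, 0.095]]
side next [[0.48, -0.291, 0.096], [0.478, -0.276, 0.095], [0.478, -0.271, 0.089], [0.478, -0.272, 0.08], [0.46, -0.086, 0.122]]
side wide [[0.598, -0.284, 0.092], [0.595, -0.266, 0.091], [0.595, -0.269, 0.082], [0.596, -0.27, 0.073], [0.595, -0.262, 0.059]]
```

View pics/cropA.png

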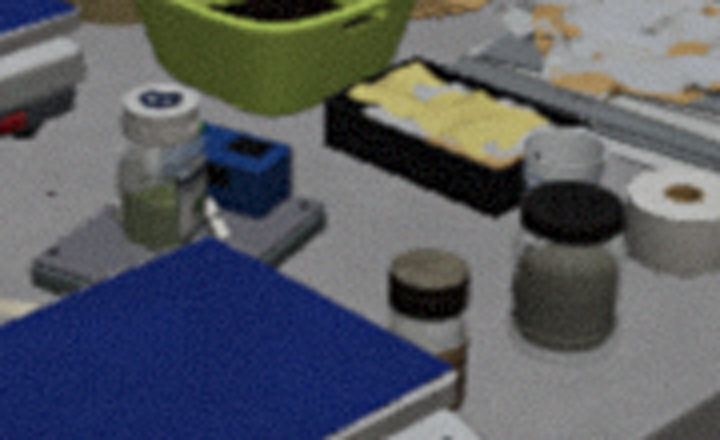

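View pics/cropB.png

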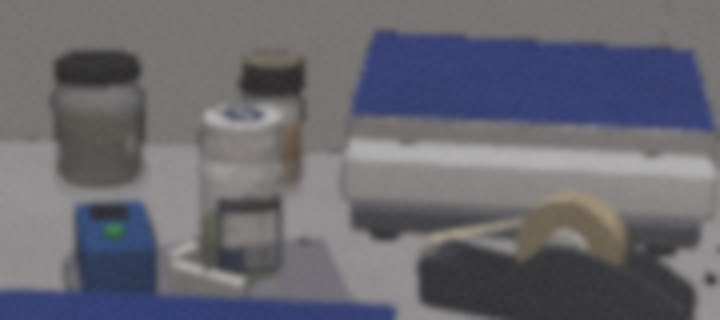

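The crops give cap-top centres as follows:

| Jar | Scene pixel | Side pixel |
|---|---|---|
| Coded | (340,225.5) | (330,198.5) |
| Next | (407.5,267.7) | (338.2,185.2) |

The coder head lies at roughly +x of the coded jar. I'll move over the coded jar and turn the tool so it closes along y.

Emit:
play_rows:
  commands: "-0.46 -0.25 0.24 0 0 0.952;-0.46 -0.25 0.24 0 0 0.952;-0.46 -0.25 0.24 0 0 0.952;-0.46 -0.25 0.24 0 0 0.952;-0.46 -0.25 0.24 0 0 0.952;-0.46 -0.25 0.24 0 0 0.952;-0.46 -0.25 0.24 0 0 0.952;-0.46 -0.25 0.24 0 0 0.952;-0.46 -0.25 0.24 0 0 0.952;-0.46 -0.25 0.24 0 0 0.952;-0.46 -0.25 0.24 0 0 0.952;0 0 0 0 0 0;0 0 0 0 0 0;0 0 0 0 0 0"
  grip: 87

```text
time_s: 1.5
tcp_pos: [0.4734, -0.0822, 0.3011]
ee_rot: [[1.0, -0.001, -0.001], [-0.001, -1.0, 0.0], [-0.001, -0.0, -1.0]]
wrist_force: [0.2, 0.2, -0.5]
gripper_width: 0.997
gripper_force: 0.0
```

Run:
```python
from h import *
for k,a,b in(("coded",(340,225.5),(330.2,198.5)),("next",(407.5,267.7),(338.2,185.2))):
    p,e=tri(ray("scene",a),ray("side",b)); print(k,p.round(4),"gap",e.round(4))
im=cv2.imread("pics/scene0.png");h=cv2.cvtColor(im,cv2.COLOR_BGR2HSV); m=cv2.inRange(h,(110,120,50),(130,255,255)); m[:255]=0
c=max(cv2.findContours(m,0,2)[0],key=cv2.contourArea)
for u in cv2.approxPolyDP(cv2.convexHull(c),6,True)[:,0]: print("R scale",u,plane("scene",u,.092).round(3))
import pickle
i=cams.camera_info("wrist"); p,d=cams.capture("wrist"); cv2.imwrite("pics/w1.png",p); pickle.dump((i,d),open("pics/w1.pkl","wb"))
print(i["mtx"],(-i["R"].T@i["t"]).round(3),i["R"].round(2).tolist()); s=r.sense(); print(s["time_s"],s["tcp_pos"].round(4),s["ee_rot"].round(3).tolist(),s["joints"].round(1))
```

```text
coded [ 0.4763 -0.0843  0.1201] gap 0.0015
next [ 0.4803 -0.2961  0.0921] gap 0.0013
R scale [412 291] [ 0.42  -0.363  0.092]
R scale [329 336] [ 0.203 -0.361  0.092]
R scale [273 294] [ 0.208 -0.182  0.092]
R scale [351 259] [ 0.418 -0.185  0.092]
[[371.64829954   0.         319.14080264]
 [  0.         371.64829954 239.02274524]
 [  0.           0.           1.        ]] [ 0.542 -0.082  0.462] [[-0.0, -1.0, -0.0], [-0.97, 0.0, 0.25], [-0.25, 0.0, -0.97]]
1.55 [ 0.4734 -0.0822  0.301 ] [[1.0, -0.001, -0.001], [-0.001, -1.0, -0.0], [-0.001, 0.0, -1.0]] [  9.6   4.9 -11.1  -0.  -74.1  80.4]
```

View pics/w1.png

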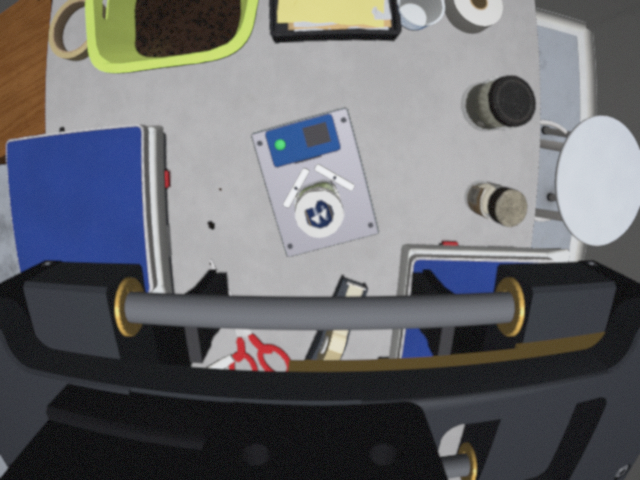

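The wrist view (up = +x, left = +y) shows the coded cap at about (319,213) and the next jar's cap at (510,205). The station's corners are at about (252,132), (345,107), (379,232) and (290,256), so it is yawed about 15°. The V rails are just above the cap.

Run:
```python
from h import *
import pickle
i,d=pickle.load(open("pics/w1.pkl","rb")); im=cv2.imread("pics/w1.png"); g=cv2.cvtColor(im,6)
def circ(x0,y0,x1,y1,a,b):
    c=cv2.HoughCircles(cv2.resize(g[y0:y1,x0:x1],None,fx=3,fy=3,interpolation=2),3,1,200,param1=120,param2=12,minRadius=a*3,maxRadius=b*3)
    c=c[0,0]/3; return c[0]+x0,c[1]+y0,c[2]
for k,box,z in(("coded",(280,170,360,250,17,30),.122),("next",(470,170,540,240,13,24),.096)):
    c=circ(*box); print(k,np.round(c,1),plane("wrist",c[:2],z,i).round(4),"depth",d[int(c[1]),int(c[0])])
    for n,uv in (("scene",(340,225.5) if k=="coded" else (407.5,267.7)),("side",(330.2,198.5) if k=="coded" else (338.2,185.2))):
        p,e=tri(ray("wrist",c[:2],i),ray(n,uv)); print("  ",n,p.round(4),e.round(4))
hs=cv2.cvtColor(im,cv2.COLOR_BGR2HSV)
P=np.array([plane("wrist",q,.024,i)[:2] for q in((252,132),(345,107),(379,232),(290,256))])
c=P.mean(0); ex=(P[0]+P[1]-P[2]-P[3]); yaw=np.arctan2(ex[1],ex[0]); ey=(P[0]+P[3]-P[1]-P[2])
print(P.round(3),"centre",c.round(4),"yaw",np.degrees(yaw),np.degrees(np.arctan2(-ey[0],ey[1])),"size",np.linalg.norm(ex)/2,np.linalg.norm(ey)/2,"nest",c-.02*np.array([np.cos(yaw),np.sin(yaw)]))
```

```text
coded [318.8 214.8  24.4] [ 0.4789 -0.082   0.122 ] depth 0.34570035
   scene [ 0.478  -0.0819  0.1179] 0.0003
   side [ 0.4776 -0.0822  0.1211] 0.0021
next [506.5 205.5  19.3] [ 0.4865 -0.2863  0.096 ] depth 0.36944136
   scene [ 0.4857 -0.2911  0.0882] 0.0012
   side [ 0.4826 -0.2891  0.0926] 0.0069
[[ 0.561 -0.003]
 [ 0.589 -0.112]
 [ 0.44  -0.155]
 [ 0.409 -0.046]] centre [ 0.4997 -0.0793] yaw 15.886056013130297 15.068795245968177 size 0.15658587234187796 0.11301046007260498 nest [ 0.48047607 -0.08479614]
```

Emit:
play_rows:
  commands: "0.05 -0.01 -0.5 0 0 0;0.05 -0.01 -1 0 0 0;0.05 -0.01 -1 0 0 0;0 0 -1 0 0 0;0 0 -1 0 0 0;0 0 -1 0 0 0;0 0 -1 0 0 0;0 0 -0.8 0 0 0;0 0 -0.4 0 0 0;0 0 -0.27 0 0 0;0 0 0 0 0 0;0 0 0 0 0 0"

```text
time_s: 2.75
tcp_pos: [0.4783, -0.0832, 0.0629]
ee_rot: [[1.0, 0.0, 0.001], [0.0, -1.0, -0.0], [0.001, 0.0, -1.0]]
wrist_force: [0.1, -0.7, 0.5]
gripper_width: 0.999
gripper_force: 0.0
```

Emit:
play_rows:
  commands: "0 0 0 0 0 0;0 0 0 0 0 0;0 0 0 0 0 0;0 0 0 0 0 0;0 0 0 0 0 0;0 0 0 0 0 0;0 0 0 0 0 0;0 0 0 0 0 0"
  grip: 38

```text
time_s: 3.55
tcp_pos: [0.478, -0.0831, 0.0629]
ee_rot: [[1.0, 0.0, 0.001], [0.0, -1.0, 0.0], [0.001, -0.0, -1.0]]
wrist_force: [0.3, 2.4, 1.9]
gripper_width: 0.569
gripper_force: 30.0
```

Emit:
play_rows:
  commands: "0 0 0.2 0 0 0;0 0 0.6 0 0 0;0 0 1 0 0 0;0 0 1 0 0 0;0 0.2 1 0 0 0;0 0.5 0.8 0 0 0;0 0.8 0.4 0 0 0;0 1 0 0 0 0;0 1 0 0 0 0;0 1 0 0 0 0;0 1 0 0 0 0;0 1 0 0 0 0;0 1 0 0 0 0;0 1 0 0 0 0;0.05 0.8 0 0 0 0;0.05 0.5 0 0 0 0;0 0.3 0 0 0 0;0 0 0 0 0 0;0 0 0 0 0 0"

```text
time_s: 5.45
tcp_pos: [0.4804, 0.2188, 0.2124]
ee_rot: [[1.0, -0.001, -0.001], [-0.001, -1.0, -0.001], [-0.001, 0.001, -1.0]]
wrist_force: [0.4, -0.6, -2.9]
gripper_width: 0.571
gripper_force: 30.0
```

Run:
```python
from h import *
p,d=cams.capture("side"); cv2.imwrite("pics/s2.png",p[100:400,150:550]); C=cloud("side",d)
h=cv2.cvtColor(p,cv2.COLOR_BGR2HSV); m=cv2.inRange(h,(110,120,50),(130,255,255)); m[:230]=0; m[:,:220]=0; m[:,400:]=0
print("pan z",np.percentile(C[m>0][:,2],[10,50,90]).round(4))
i=cams.camera_info("wrist"); w,dw=cams.capture("wrist"); cv2.imwrite("pics/w2.png",w)
import pickle; pickle.dump((i,dw),open("pics/w2.pkl","wb")); s=r.sense(); print(s["tcp_pos"],s["wrist_force"])
a=cv2.resize(p[100:400,150:550],(800,600)); cv2.imwrite("pics/s2.png",a)
```

```text
pan z [0.093  0.0937 0.0946]
[0.48052648 0.21860659 0.21263826] [ 0.1921232  -0.34910979 -2.44059288]
```

View pics/s2.png

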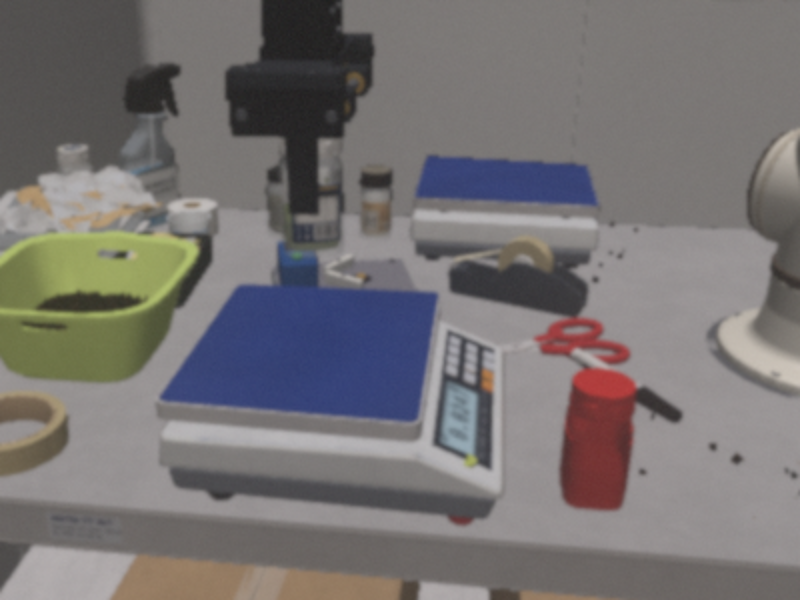

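The side view shows the jar held upright behind and above the pan, with nothing else disturbed. I'll lower it now.

Emit:
play_rows:
  commands: "0 0 -0.3 0 0 0;0 0 -0.5 0 0 0;0 0 -0.5 0 0 0;0 0 -0.5 0 0 0;0 0 -0.35 0 0 0;0 0 -0.2 0 0 0;0 0 -0.1 0 0 0;0 0 -0.05 0 0 0;0 0 -0.05 0 0 0;0 0 0 0 0 0;0 0 0 0 0 0"

```text
time_s: 6.65
tcp_pos: [0.4809, 0.2198, 0.1365]
ee_rot: [[1.0, 0.0, 0.001], [0.0, -1.0, 0.0], [0.001, -0.0, -1.0]]
wrist_force: [-0.7, -0.4, -2.6]
gripper_width: 0.569
gripper_force: 30.0
```

Emit:
play_rows:
  commands: "0 0 -0.03 0 0 0;0 0 -0.03 0 0 0;0 0 -0.03 0 0 0;0 0 -0.03 0 0 0;0 0 0 0 0 0"

```text
time_s: 7.15
tcp_pos: [0.4806, 0.2196, 0.1324]
ee_rot: [[1.0, -0.0, -0.0], [-0.0, -1.0, -0.0], [-0.0, 0.0, -1.0]]
wrist_force: [-0.0, -0.5, -2.9]
gripper_width: 0.572
gripper_force: 30.0
```

Emit:
play_rows:
  commands: "0 0 -0.02 0 0 0;0 0 -0.02 0 0 0;0 0 -0.02 0 0 0;0 0 0 0 0 0"

```text
time_s: 7.55
tcp_pos: [0.4808, 0.2197, 0.1311]
ee_rot: [[1.0, 0.0, 0.0], [0.0, -1.0, -0.0], [0.0, 0.0, -1.0]]
wrist_force: [-0.2, -0.2, 0.4]
gripper_width: 0.568
gripper_force: 30.0
```

Contact: the weight is off the gripper. I'll release it and rise.

Emit:
play_rows:
  commands: "0 0 0 0 0 0;0 0 0 0 0 0;0 0 0 0 0 0;0 0 0 0 0 0;0 0 0 0 0 0;0 0 0.2 0 0 0;0 0 0.6 0 0 0;0 0 1 0 0 0;0 0 1 0 0 0;0 0 1 0 0 0;0 -0.6 0.8 0 0 0;0 -1 0.4 0 0 0;0 -1 0 0 0 0;0 -1 0 0 0 0;0 -1 0 0 0 0;0 -1 0 0 0 0;0 -1 0 0 0 0;0 -1 0 0 0 0;0 -1 0 0 0 0;0 -1 0 0 0 0"
  grip: 87

```text
time_s: 9.55
tcp_pos: [0.4805, -0.0696, 0.2814]
ee_rot: [[1.0, 0.0, 0.001], [0.0, -1.0, 0.0], [0.001, -0.0, -1.0]]
wrist_force: [0.2, -0.5, 0.6]
gripper_width: 0.999
gripper_force: 0.0
```

Emit:
play_rows:
  commands: "0 -1 0 0 0 0;0 -1 0 0 0 0;0 -1 0 0 0 0;0 -1 0 0 0 0;0 -1 0 0 0 0;0 -0.5 0 0 0 0;0 0 0 0 0 0;0 0 0 0 0 0;0 0 0 0 0 0"

```text
time_s: 10.45
tcp_pos: [0.4807, -0.2326, 0.281]
ee_rot: [[1.0, 0.001, 0.0], [0.001, -1.0, 0.0], [0.0, -0.0, -1.0]]
wrist_force: [0.1, 0.2, 0.5]
gripper_width: 1.0
gripper_force: 0.0
```

Run:
```python
from h import *
import pickle
i=cams.camera_info("wrist"); w,dw=cams.capture("wrist"); cv2.imwrite("pics/w3.png",w)
pickle.dump((i,dw),open("pics/w3.pkl","wb")); s=r.sense(); print(s["time_s"],s["tcp_pos"],s["wrist_force"])
```

```text
10.5 [ 0.48076605 -0.23246864  0.28098417] [-0.33443965  0.07286441 -0.18642419]
```

View pics/w3.png

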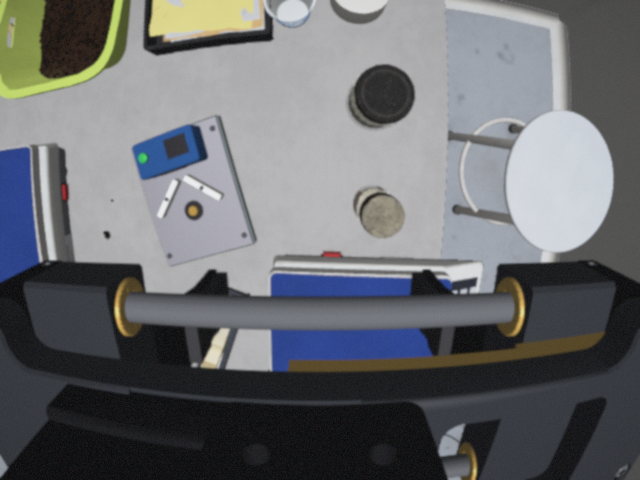

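The wrist view shows the brass pin free at about (193,210), the next jar's cap at (381,214), and the wide jar at (384,95). I'll refine these by colour and circle fits.

Run:
```python
from h import *
import pickle
def pin(k,box):
    i,d=pickle.load(open(f"pics/{k}.pkl","rb")); im=cv2.imread(f"pics/{k}.png"); x0,y0,x1,y1=box
    h=cv2.cvtColor(im,cv2.COLOR_BGR2HSV)[y0:y1,x0:x1]; m=cv2.inRange(h,(10,80,40),(35,255,255))
    n,l,st,ce=cv2.connectedComponentsWithStats(m); j=1+np.argmax(st[1:,4]); c=ce[j]+(x0,y0)
    print(k,"pin",c.round(1),st[j,4],"z.029",plane("wrist",c,.029,i).round(4)); return ray("wrist",c,i)
a=pin("w3",(170,190,220,235))
i2,_=pickle.load(open("pics/w2.pkl","rb")); P=np.array([.48,-.084,.029]); c=i2["R"]@P+i2["t"]; th=np.arctan2(np.hypot(c[0],c[1]),c[2]); u=c[:2]/np.hypot(*c[:2])*th*i2["mtx"][0][0]+i2["mtx"][:2,2] if hasattr(i2["mtx"],"shape") else 0
print("pred w2",u)
u=u.astype(int)
try: b=pin("w2",(u[0]-18,u[1]-18,u[0]+18,u[1]+18)); print("tri",*tri(a,b))
except Exception as e: print(e)
i,d=pickle.load(open("pics/w3.pkl","rb")); g=cv2.cvtColor(cv2.imread("pics/w3.png"),6)
c=cv2.HoughCircles(cv2.resize(g[180:250,345:415],None,fx=3,fy=3,interpolation=2),3,1,300,param1=100,param2=10,minRadius=54,maxRadius=80)[0,0]/3
uv=c[:2]+(345,180); print("next",uv,c[2],plane("wrist",uv,.096,i).round(4),"radius mm",c[2]/371*d[int(uv[1]),int(uv[0])]*1000)
print("tri scene",*tri(ray("wrist",uv,i),ray("scene",(407.5,267.7))))
print("tri side",*tri(ray("wrist",uv,i),ray("side",(338.2,185.2))))
P=[plane("wrist",q,.024,i)[:2] for q in((217,116),(255,240),(173,265))]
print(np.round(P,3)); e=P[0]-P[1]; print("yaw",np.degrees(np.arctan2(e[1],e[0])),np.linalg.norm(e))
```

```text
w3 pin [192.8 210.5] 103 z.029 [ 0.4791 -0.0845  0.029 ]
pred w2 [583.19458107 223.30503756]
w2 pin [581.  223.6] 90 z.029 [ 0.4796 -0.0805  0.029 ]
tri [ 0.47873642 -0.08334668  0.0257455 ] 0.0003713663586545717
next [380.83333206 214.16666794] 21.533333 [ 0.4863 -0.2915  0.096 ] radius mm 20.442429
tri scene [ 0.48505561 -0.29256138  0.08927767] 0.0001638203753359156
tri side [ 0.48252363 -0.29275027  0.0918276 ] 0.00606883123026786
[[ 0.588 -0.116]
 [ 0.442 -0.157]
 [ 0.41  -0.05 ]]
yaw 15.777509015994637 0.1510648264655054
```

Emit:
play_rows:
  commands: "0.03 -0.4 -0.2 0 0 0;0.03 -0.8 -0.6 0 0 0;0.03 -0.6 -1 0 0 0;0.04 -0.18 -1 0 0 0;0 0 -1 0 0 0;0 0 -1 0 0 0;0 0 -1 0 0 0;0 0 -0.9 0 0 0;0 0 -0.6 0 0 0;0 0 -0.4 0 0 0;0 0 -0.27 0 0 0;0 0 0 0 0 0;0 0 0 0 0 0;0 0 0 0 0 0"

```text
time_s: 11.9
tcp_pos: [0.4854, -0.293, 0.0427]
ee_rot: [[1.0, 0.0, 0.002], [0.0, -1.0, -0.001], [0.002, 0.001, -1.0]]
wrist_force: [0.7, 0.6, 0.3]
gripper_width: 1.003
gripper_force: 0.0
```

Emit:
play_rows:
  commands: "0 0 0 0 0 0;0 0 0 0 0 0;0 0 0 0 0 0;0 0 0 0 0 0;0 0 0 0 0 0;0 0 0 0 0 0;0 0 0 0 0 0;0 0 0 0 0 0"
  grip: 36

```text
time_s: 12.7
tcp_pos: [0.4848, -0.293, 0.0417]
ee_rot: [[1.0, 0.0, 0.0], [0.0, -1.0, -0.0], [0.0, 0.0, -1.0]]
wrist_force: [-0.5, -0.8, 0.9]
gripper_width: 0.494
gripper_force: 29.9
```

Emit:
play_rows:
  commands: "0 0 0.2 0 0 0;0 0 0.5 0 0 0;0 0 1 0 0 0;0 0 1 0 0 0;0 0.3 0.7 0 0 0;0 0.7 0.3 0 0 0;-0.03 1 0 0 0 0;-0.03 1 0 0 0 0;-0.03 1 0 0 0 0;-0.03 1 0 0 0 0;-0.03 0.9 0 0 0 0;-0.04 0.6 0 0 0 0;0 0.3 0 0 0 0;0 0.18 0 0 0 0;0 0 0 0 0 0;0 0 0 0 0 0;0 0 0 0 0 0"

```text
time_s: 14.4
tcp_pos: [0.4788, -0.084, 0.1525]
ee_rot: [[1.0, -0.001, -0.0], [-0.001, -1.0, -0.0], [-0.0, 0.0, -1.0]]
wrist_force: [0.5, -0.0, -2.5]
gripper_width: 0.49
gripper_force: 29.9
```

Run:
```python
from h import *
a,_=cams.capture("scene"); b,_=cams.capture("side"); s=r.sense(); print(s["tcp_pos"].round(4),s["wrist_force"].round(2))
o=np.hstack([cv2.resize(a[130:280,270:400],None,fx=3,fy=3,interpolation=2),cv2.resize(b[130:280,270:400],None,fx=3,fy=3,interpolation=2)]); cv2.imwrite("pics/held.png",o); cv2.imwrite("pics/scene3.png",a);cv2.imwrite("pics/side3.png",b)
```

```text
[ 0.4788 -0.084   0.1526] [-0.01 -0.26 -1.59]
```

View pics/held.png

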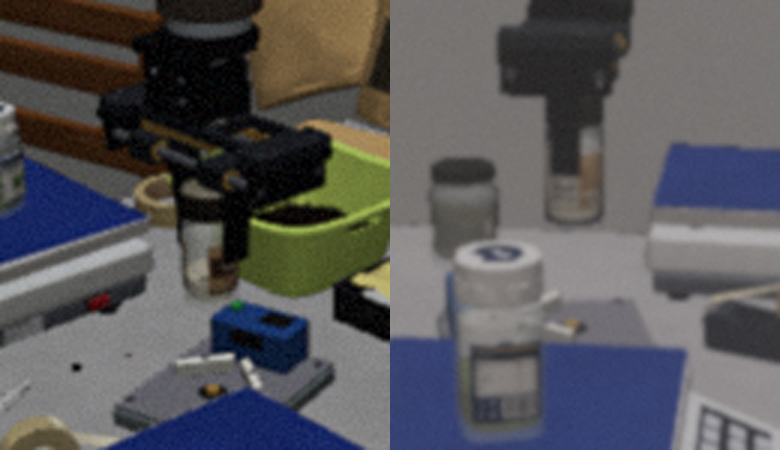

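Held view (scene on the left, side on the right): the brown-capped jar is upright. Its centreline (211 and 575 in the crop) sits over the pin (212 and 573), so it is aligned within about 1–2 mm. The coded jar stands on the pan. I'll lower the next jar.

Emit:
play_rows:
  commands: "0 0 -0.3 0 0 0;0 0 -0.5 0 0 0;0 0 -0.6 0 0 0;0 0 -0.5 0 0 0;0 0 -0.35 0 0 0;0 0 -0.2 0 0 0;0 0 -0.1 0 0 0;0 0 -0.07 0 0 0;0 0 -0.05 0 0 0;0 0 -0.03 0 0 0;0 0 0 0 0 0;0 0 0 0 0 0"

```text
time_s: 15.7
tcp_pos: [0.479, -0.0834, 0.0719]
ee_rot: [[1.0, 0.0, 0.001], [0.0, -1.0, 0.0], [0.001, -0.0, -1.0]]
wrist_force: [-0.3, -0.6, -2.6]
gripper_width: 0.49
gripper_force: 29.9
```

Emit:
play_rows:
  commands: "0 0 -0.03 0 0 0;0 0 -0.03 0 0 0;0 0 -0.03 0 0 0;0 0 -0.03 0 0 0;0 0 0 0 0 0;0 0 0 0 0 0"

```text
time_s: 16.3
tcp_pos: [0.479, -0.0833, 0.068]
ee_rot: [[1.0, 0.0, 0.0], [0.0, -1.0, -0.0], [0.0, 0.0, -1.0]]
wrist_force: [-0.2, 0.4, -2.7]
gripper_width: 0.49
gripper_force: 29.9
```

Emit:
play_rows:
  commands: "0 0 -0.03 0 0 0;0 0 -0.02 0 0 0;0 0 -0.02 0 0 0;0 0 0 0 0 0;0 0 0 0 0 0"

```text
time_s: 16.8
tcp_pos: [0.4789, -0.0834, 0.0659]
ee_rot: [[1.0, 0.0, 0.0], [0.0, -1.0, -0.0], [0.0, 0.0, -1.0]]
wrist_force: [0.6, 0.1, -2.9]
gripper_width: 0.494
gripper_force: 29.9
```

Emit:
play_rows:
  commands: "0 0 -0.02 0 0 0;0 0 -0.02 0 0 0;0 0 0 0 0 0;0 0 0 0 0 0"

```text
time_s: 17.2
tcp_pos: [0.4791, -0.0834, 0.0656]
ee_rot: [[1.0, 0.0, 0.001], [0.0, -1.0, -0.0], [0.001, 0.0, -1.0]]
wrist_force: [-1.5, 1.0, 4.9]
gripper_width: 0.492
gripper_force: 29.9
```

Seated: the force went from −2.9 to +4.9 N at the expected height. I'll ease up slightly, release and retreat.

Emit:
play_rows:
  commands: "0 0 0.015 0 0 0;0 0 0 0 0 0"

```text
time_s: 17.4
tcp_pos: [0.4791, -0.0834, 0.0657]
ee_rot: [[1.0, 0.0, 0.001], [0.0, -1.0, -0.0], [0.001, 0.0, -1.0]]
wrist_force: [-1.7, 0.3, 4.7]
gripper_width: 0.495
gripper_force: 29.9
```

Emit:
play_rows:
  commands: "0 0 0 0 0 0;0 0 0 0 0 0;0 0 0 0 0 0;0 0 0 0 0 0;0 0 0 0 0 0;0 0 0.2 0 0 0;0 0 0.6 0 0 0;0 0 1 0 0 0;0 0 1 0 0 0;0 0 1 0 0 0;0 0 1 0 0 0;0 0 1 0 0 0;0 0 1 0 0 0;0 0 1 0 0 0;0 0 0.4 0 0 0;0 0 0 0 0 0;0 0 0 0 0 0;0 0 0 0 0 0"
  grip: 87

```text
time_s: 19.2
tcp_pos: [0.478, -0.0833, 0.3094]
ee_rot: [[1.0, -0.0, -0.004], [-0.0, -1.0, -0.0], [-0.004, 0.0, -1.0]]
wrist_force: [1.4, 0.6, -0.4]
gripper_width: 0.998
gripper_force: 0.0
```

Run:
```python
from h import *
a,_=cams.capture("scene"); b,db=cams.capture("side"); i=cams.camera_info("wrist"); w,d=cams.capture("wrist"); s=r.sense(); print(s["time_s"],s["tcp_pos"].round(4),s["wrist_force"].round(2))
o=np.hstack([cv2.resize(x,None,fx=2,fy=2,interpolation=2) for x in (a[170:320,290:490],b[170:320,240:440])]); cv2.imwrite("pics/end.png",np.vstack([o,np.hstack([w[0:280],np.zeros((280,160,3),np.uint8)])]))
g=cv2.cvtColor(w,6); c=cv2.HoughCircles(cv2.resize(g[160:250,270:370],None,fx=3,fy=3,interpolation=2),3,1,400,param1=100,param2=10,minRadius=54,maxRadius=84)[0,0]/3
uv=c[:2]+(270,160); print(uv,c[2],plane("wrist",uv,.12,i).round(4))
```

```text
19.35 [ 0.4785 -0.0834  0.31  ] [-0.34  0.32 -0.1 ]
[319.83333206 216.83333206] 22.333334 [ 0.4795 -0.0841  0.12  ]
```

View pics/end.png

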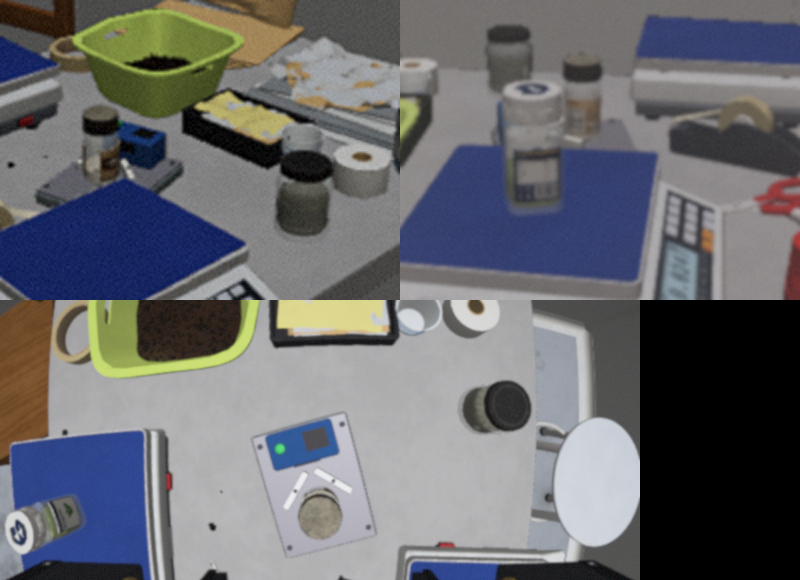

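The final pictures show the next jar upright in the V, with its cap at (0.4795,-0.084) against a pin position of (0.479,-0.0835). The coded jar is upright on the pan, and the bystanders haven't moved. I'll hand the job in.

```bash
python3 -c "
from station import r
print(r.finish_job())"
```

```text
the job is handed in; nothing more can be done
None
```

The job is handed in after about 19 s: the coded jar stands on the left scale's blue pan and the next jar stands upright in the V, centred within about 1 mm of the pin; pin travel itself was not read.

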